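# Rack the glazed tile

## Task

Tip the leaning blue tile up onto its edge in the gutter of the wooden rack, then slide it along the gutter into the front slot until it meets the end stop, standing upright. Then push the red-knobbed bolt fully in so that it bars the slot mouth, and leave the other tiles and the things on the bench where they are.

Things in the scene. Friction and masses are not known exactly. Their poses are not given: they have to be found in the camera images.
- rack: Fixed wooden tile rack. Frame: z up, y along the slots from loading gutter (-y) into the slots (+y), x away from the robot's side. Origin at table level, on the front slot's centre plane at its mouth. Base x -75 to 60, y -190 to 160 mm; tiles stand on its top, z 12. Nothing of it but end stop, bolt, guide and cradle arms rises above z 60. It does not move.
- slot (a point): Middle of the front slot's floor: rack (0, 80, 12) mm. Slot 13 mm wide (rack x -6.5 to 6.5) between two 8 mm walls, tops at z 60, y 8 to 150; lead-in flaring towards -x at y -12 to 8. End stop face at rack y 150, up to z 97. A tile at home has its origin here. Two more slots behind it (x 21 and 42) hold other tiles.
- gutter (a point): Middle of the loading gutter's floor, in line with the front slot: rack (0, -105, 12) mm. 13 mm wide, y -190 to -12, open at its -y end; on the +x side the slot's back wall (x 6.5 to 14.5, top z 60) runs on unbroken, on the -x side only a lip 4 mm high.
- cradle (a point): Midway between the two cradle arms that carry the leaning tile: rack (-50, -105, 50) mm. The arms are 12 mm wide, centred 48 mm to either side along y, at rack x -65 to -35, tops z 66; the 84 mm between them is open.
- tile: Blue glazed tile, loose, 10 mm thick (its x), 140 wide (y), 95 high (z), 0.3 kg; origin: centre of its lower edge. At first its lower edge is in the gutter and it leans 48 degrees towards rack -x on the cradle. Pushed to +x at its upper edge, it turns about its lower edge until it stands against the back wall, where it stays by itself. Home: origin at rack y 80, z 12, z axis up.
- bolt (a joint): Travel of the 10 mm steel bolt towards rack +x: 0 = drawn back, 0.040 m = fully in, against its stop, across the slot mouth. Line of travel: rack y -5, z 80; about 1.5 N friction; stays where left. Guide block: x -50 to -26, y -16 to 6, top z 92. Tip at rack x -26 when drawn back. It passes the tile only when the tile is home (tile end at y 10).
- bolt_knob (a point): Centre of the outer, robot-side face of the red knob, a disc 26 mm across and 10 mm thick at the bolt's end; push it towards the rack's +x. Rack x -106 mm plus the bolt's travel, y -5, z 80.
- tile_white: White tile, same size and frame as the blue one, standing in the middle slot of the rack; leave.
- tile_green: Green tile, same size, standing in the rear slot; leave.
- stick_white: White ceramic candlestick, 68 mm base, 110 mm high, origin under its centre; leave.
- stick_grey: Dark grey candlestick, same shape; leave.
- mug: Dark stoneware mug, 72 mm across, 95 mm high, origin under its centre; leave.
- glaze_jar: White glaze jar with blue cap, 66 mm across, 85 mm high, origin under its centre; leave.
- brush: Flat glaze brush with a wooden handle, about 200 mm long, lying on the bench beyond the rack; leave.
Not all that is in view belongs to the job. Of the things like the tile, leave any that is orange; of the rest the larger one is meant.

How it is judged (in metres and radians):
On the way, in this order (a step that is already met when the one before it is completed fails the run):
1. the blue tile stands upright on its edge in the gutter, before the slot (angle between tile's own z axis and vertical below 0.12 rad and z of tile in the frame of rack below 0.018 m and x of tile in the frame of rack between -0.008 and 0.008 m and y of tile in the frame of rack below 0.06 m), for 0.2 s.
2. the tile is upright and home in the front slot (angle between tile's own z axis and vertical below 0.12 rad and z of tile in the frame of rack below 0.018 m and x of tile in the frame of rack between -0.008 and 0.008 m and y of tile in the frame of rack above 0.074 m), for 0.2 s.
3. the bolt is pushed in (value of joint bolt above 0.035 m), for 0.2 s.
At the end, for the whole second after the job is handed in: The blue tile stands at rest on the rack's base in the front slot, upright within 0.12 rad, its lower edge centred within 6 mm of the slot plane and within 6 mm of the end stop; the bolt is in by more than 35 of its 40 mm (angle between tile's own z axis and vertical below 0.12 rad and angle between the x axis of tile and the x axis of rack, either way round below 0.12 rad and z of tile in the frame of rack below 0.016 m and x of tile in the frame of rack between -0.006 and 0.006 m and y of tile in the frame of rack between 0.074 and 0.084 m and value of joint bolt above 0.035 m and linear speed of tile below 0.01 m/s); the robot touches nothing.
It fails at once if another tile in the rack was shifted more than 20 mm (distance of any of tile_white, tile_green from where it was at the start of the episode above 0.02 m).
It fails at once if something else on the bench was moved more than 30 mm (distance of any of stick_white, stick_grey, mug, glaze_jar, brush from where it was at the start of the episode above 0.03 m).
It also fails if it takes over 64 s, if anything falls off the work surface, if the arm or the gripper's body presses on something with over 40 N, if the wrist force passes 120 N, or if a joint passes its speed limit or range.

## Robot

A 6-joint arm with a two-finger parallel gripper is mounted at the origin on the work surface. World frame = base frame: x ahead of the robot, y to its left, z up, the work surface at z = 0. Lengths are in mm, angles in degrees, forces in N, time in s.
With the tool pointing down it reaches from about 300 to 850 mm from the base axis. Payload 4.2 kg.
Tool frame: the origin (TCP) lies at the very end of the fingers, on their centre line; the grasp point (between the pads) lies 19 mm behind it; x points along the fingers, z is the direction in which the jaws open and shut, and the axes are right-handed (so a half turn about x gives the same grasp; the last joint's range is limited). The gripper opens to 91 mm and grips with 3 to 60 N. Pads are 32 mm wide; open, the fingers measure 118 mm over their backs; the gripper's body (76 mm by 178 mm) begins 60 mm behind the grasp point.
Start: joints at [62.051, 18.312, 89.639, -0, 72.044, -1.146], TCP at [259.286, 513.239, 213.976] pointing down, gripper open.
Joint ranges: [-177.97, 177.97], [-48.28, 115.42], [12.27, 149.76], [-77.06, 257.06], [2.81, 150.46], [-146.56, 146.56]. Speed limits (degrees/s): [147.25, 147.25, 180, 180, 180, 180].

## Interface

Orientations are given as [roll, pitch, yaw] about the fixed x, y, z axes, in that order (R = Rz(yaw) Ry(pitch) Rx(roll)).
In Python, from workcell import state, grab_frame, camera_info, env, search_frame, place_of gives the robot as it stands.
- The arm moves only by the tool drive_tool, never from a script. Its argument "plan" is a list of rows, each a list of 7 numbers: the turn, a rotation vector about the world's x, y, z in degrees, then the shift along the world's x, y, z in mm, then the finger opening in mm, from 0 to 91.2. In form: [[wx, wy, wz, dx, dy, dz, jaw], ...]. A call has 1 to 10 rows; each row is the pose to reach, as a shift and turn from the pose measured when the call began; what a row does not reach only later rows make up. A row lasts 1/8 s, in which the tool goes at most 62.5 mm and 10.7 degrees, less where a joint would pass 70% of its speed; a pose out of reach is approached as far as the arm can. A call with a gripper value outside its range is refused whole. The fingers move at their own pace and stop on an object; "grip_force" is the grip in N (left out, the last holds). Time passes only in rows, so rows that repeat a pose let the fingers close. It gives the time, the measured TCP pose, the force and the opening at its end, in the units of the state.
- state(): the state, without advancing time (a new reading comes with each control period).
- grab_frame(name): name is "scene" or "top" or "wrist"; returns the picture (480x640x3 uint8, red, green, blue); there is no depth.
- camera_info(name): a dict with "intrinsics" (3x3 intrinsics, pixels), "k1" (the pictures are not rectified: a ray, as slopes to the right and down, at radius r is drawn at 1 + k1 r^2 times it, then the intrinsics apply), "origin" and "orientation" of the camera in the world; the wrist camera has in their place "hand_eye" (4x4, takes a point from camera to tool coordinates, whose origin is the TCP and whose axes are the tool frame's). Camera axes: x right, y down, z forward; pixel columns grow to the right and rows downward; lengths in mm; the calibration is good to about 2 mm. A picture is of the moment at which its call begins: read the wrist's pose just before it. camera_info takes no time and is no camera call.
- env.job_done(): hands the job in, once; it reports no verdict.
Trained networks look in the newest picture that a camera, given by its name, has taken for a name from the list of things; names that differ only in an ending like _2 or _b are one class to them, and where a whole thing is asked for, a point or a joint stands for the part that bears it (a point fixed in the world has none). Each returns a list of dicts, best first, with "p" (0 to 1); they miss things now and then, are a little off and sometimes report something else, mostly with a low value. They report only what shows in the picture. A call takes as long as a camera call. They do not tell look-alikes from the thing itself.
- search_frame(camera, label): "rect" ([left, top, right, bottom] as shares, 0 to 1, of the picture: columns of its width, rows of its height, round what is visible of it).
- place_of(camera, label): "location" ([column, row] as shares, 0 to 1, of the picture: columns of its width, rows of its height: a listed point, or the origin of a listed thing).
The state is a dict: "time_s": time; "qpos": joint angles; "qvel": joint speeds; "effort": joint torques, N m; "ee_pos": TCP position; "ee_rot": TCP orientation; "force": force on the tool from outside, world axes, zero at the start; "torque": the same for the moment, N m; "gripper_width": finger opening in mm.
Only numpy, scipy, OpenCV 4.12 (cv2) and the standard library are available. Lean on these libraries where they do the work, as an engineer would, in place of code of your own. Each camera call takes 0.05 s, during which the arm holds its last target. There are 200 camera calls.

## Working session

There is one attempt and no reset: what is moved stays moved. The work goes in short steps, Python scripts to look and compute and a tool call to move; the robot and the scene stay as the last step left them, time stands still between calls to the robot, and variables do not carry over. Pictures are saved under pics/ and viewed, about 8 in all and at most 12, crops included, and the job is handed in when it is done.

Besides the shell and the picture viewer there is one more tool, called after "Emit:" as name([rows], argument=value, ...), one row to a line, values as JSON. drive_tool: Moves the arm, as the interface text tells. Its arguments: {"type":"object","properties":{"plan":{"type":"array"},"grip_force":{"type":"number"}},"required":["plan"]}

```bash
ls; mkdir -p pics
python3 - <<'E'
from workcell import *
import cv2
s=state();print({k:s[k] for k in('time_s','ee_pos','ee_rot','force','gripper_width')})
for c in('scene','top'):
    im=grab_frame(c);cv2.imwrite(f'pics/{c}0.png',im[:,:,::-1]);print(c,camera_info(c))
    for l in('tile','slot','gutter','cradle','bolt_knob','rack'):
        print(l,[([round(v*(640,480)[i]) for i,v in enumerate(d['location'])],round(d['p'],2)) for d in place_of(c,l)[:4]])
print(camera_info('wrist'))
E
```

```text
pics
{'time_s': 0.0, 'ee_pos': array([259.03967145, 512.76980266, 213.12711895]), 'ee_rot': array([ 178.9584865 ,   89.89933663, -117.84368674]), 'force': array([-0.02697733, -0.24797029, -0.24553336]), 'gripper_width': 91.34124580813884}
scene {'intrinsics': array([[557.74683335,   0.        , 316.784312  ],
       [  0.        , 557.74683335, 242.28222955],
       [  0.        ,   0.        ,   1.        ]]), 'k1': -0.10676431597790119, 'origin': array([1544.25717215, -648.57605266, 1057.96542668]), 'orientation': array([-129.29616913,   -1.14136753,   58.59994653])}
tile [([266, 332], 0.98), ([277, 285], 0.97), ([191, 240], 0.64), ([336, 266], 0.26)]
slot [([330, 257], 0.96)]
gutter [([276, 287], 0.74)]
cradle [([179, 310], 0.54)]
bolt_knob [([283, 232], 0.6)]
rack [([305, 272], 0.72)]
top {'intrinsics': array([[461.41837436,   0.        , 319.15182987],
       [  0.        , 461.41837436, 247.35356511],
       [  0.        ,   0.        ,   1.        ]]), 'k1': -0.021021484329754012, 'origin': array([ 302.64549917,   -5.54348647, 1294.27189225]), 'orientation': array([-169.15366749,   -0.23313699,  -89.55027693])}
tile [([416, 351], 0.92), ([405, 197], 0.86), ([371, 239], 0.63), ([335, 247], 0.55)]
slot [([306, 247], 0.56)]
gutter [([370, 242], 0.7)]
cradle [([375, 257], 0.82)]
bolt_knob [([347, 276], 0.58)]
rack [([333, 247], 0.71)]
{'intrinsics': array([[396.16414034,   0.        , 322.88293624],
       [  0.        , 396.16414034, 245.02981133],
       [  0.        ,   0.        ,   1.        ]]), 'k1': -0.08439906423582097, 'hand_eye': array([[ 3.97046012e-04, -2.49019473e-01,  9.68498397e-01,
        -1.70977287e+02],
       [-2.84136460e-05, -9.68498475e-01, -2.49019482e-01,
         6.99492702e+01],
       [ 9.99999921e-01,  7.13536217e-05, -3.91614009e-04,
        -2.57567615e-01],
       [ 0.00000000e+00,  0.00000000e+00,  0.00000000e+00,
         1.00000000e+00]])}
```

View pics/scene0.png

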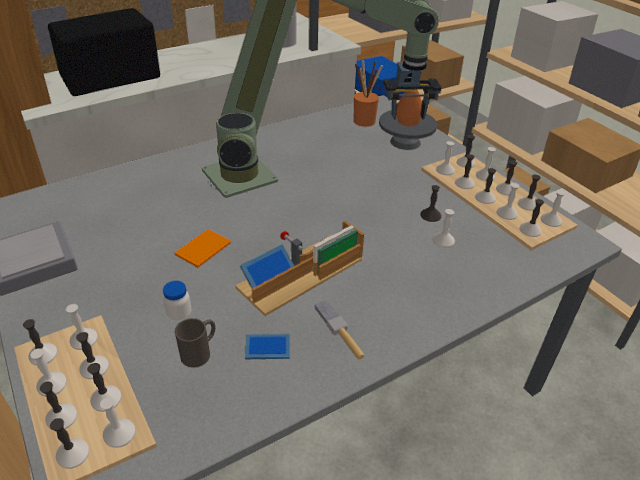

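View pics/top0.png

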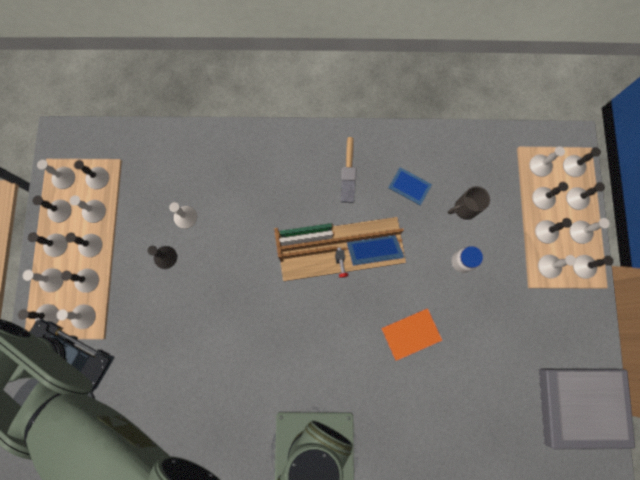

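Scene: the blue tile leaning in the rack is at scene (268,266) / top (375,250). The look-alikes are a small blue tile lying flat at scene (268,346) / top (410,186) and the orange tile at scene (203,247) / top (412,335). I choose the rack one, which is larger and in the gutter, and check it in a crop.

Run:
```python
import cv2,numpy as np
a=cv2.imread('pics/top0.png')[200:300,260:420];b=cv2.imread('pics/scene0.png')[210:310,225:385]
cv2.imwrite('pics/crop.png',np.vstack([cv2.resize(i,(480*1,300),interpolation=cv2.INTER_CUBIC) for i in(a,b)]) if 0 else np.vstack([cv2.resize(i,None,fx=3,fy=3,interpolation=cv2.INTER_CUBIC) for i in(a,b)]))
```

```text
(no output)
```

View pics/crop.png

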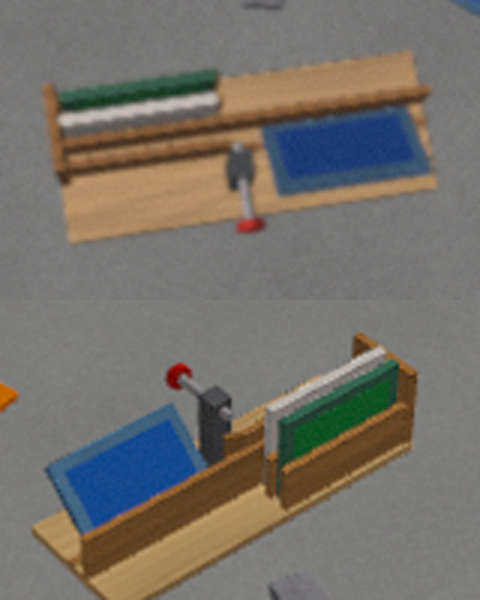

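The crop shows the leaning blue tile in the gutter with its upper edge towards the robot, and the bolt drawn back. I'll fit the rack pose from corners.

```bash
cat > h.py <<'E'
import numpy as np,cv2
from scipy.spatial.transform import Rotation as R
from scipy.optimize import least_squares
from workcell import *
def proj(c,P,pose=None):
    i=camera_info(c);K=i['intrinsics']
    if c=='wrist':
        T=np.eye(4);T[:3,:3]=R.from_euler('xyz',pose['ee_rot'],degrees=True).as_matrix();T[:3,3]=pose['ee_pos'];T=T@i['hand_eye']
        Q=(np.atleast_2d(P)-T[:3,3])@T[:3,:3]
    else: Q=(np.atleast_2d(P)-i['origin'])@R.from_euler('xyz',i['orientation'],degrees=True).as_matrix()
    s=Q[:,:2]/Q[:,2:];s=s*(1+i['k1']*(s**2).sum(1,keepdims=True))
    return s*K[0,0]+K[:2,2]
def rw(p,P):
    return R.from_euler('z',p[2]).apply(np.atleast_2d(P))+[p[0],p[1],0]
E
python3 - <<'E'
from h import *
top=[((-75,160,12),(283,280.7)),((-75,-190,12),(405.7,262.3)),((60,-190,12),(397.3,217.3)),((-101,-5,80),(343.3,275)),((10.5,-190,60),(402.7,230.3)),
 ((0,80,12),(306,247)),((0,-105,12),(370,242))]
sc=[((-101,-5,80),(284.7,235.3)),((14.5,-190,60),(253,289)),((60,160,12),(362,259)),((-75,-190,12),(236.7,286)),((0,80,12),(330,257)),((0,-105,12),(276,287))]
def f(p):
    return np.concatenate([(proj(c,rw(p,[a for a,_ in L]))-[b for _,b in L]).ravel() for c,L in(('top',top),('scene',sc))])
r=least_squares(f,[500,0,-.1],loss='soft_l1')
print(r.x[:2],np.degrees(r.x[2]));print(f(r.x).reshape(-1,2).round(1))
p=r.x
for n,P in dict(slot=(0,80,12),gut=(0,-105,12),cradle=(-50,-105,50),knob=(-106,-5,80),edge=(-74,-105,73)).items(): print(n,rw(p,P).round(1))
E
```

```text
[555.23524754 -52.2041394 ] 7.983209651680454
[[-1.6 -2.2]
 [-0.8  0.1]
 [-0.1 -1. ]
 [-0.8  2. ]
 [ 0.4 -1.1]
 [ 0.5  1.7]
 [ 1.1 -1.6]
 [-1.2 -1.3]
 [-0.3  1. ]
 [ 1.6 -0.9]
 [-1.8 -1.4]
 [-1.1  1.6]
 [ 0.7 -0.7]]
slot [[544.1  27.   12. ]]
gut [[ 569.8 -156.2   12. ]]
cradle [[ 520.3 -163.1   50. ]]
knob [[451.  -71.9  80. ]]
edge [[ 496.5 -166.5   73. ]]
```

```bash
cat >> h.py <<'E'
def go(p,P,yaw=None):
    "shift and turn about z to bring TCP to rack point P, jaw axis along rack x"
    s=state();M=R.from_euler('xyz',s['ee_rot'],degrees=True).as_matrix()
    x=rw(p,[[1,0,0]])[0]-[p[0],p[1],0];z=np.cross(x,[0,0,-1.])
    out=[]
    for sg in(1,-1):
        T=np.column_stack([[0,0,-1.],sg*np.cross(x,[0,0,-1.]),sg*x])
        T=T if np.linalg.det(T)>0 else T*[1,-1,1]
        out.append(R.from_matrix(T@M.T).as_rotvec(degrees=True).round(1))
    return s['ee_pos'].round(1),'shift',(rw(p,P)[0]-s['ee_pos']).round(1),'turns',out
E
python3 - <<'E'
from h import *
p=[555.2,-52.2,np.radians(8)]
print(go(p,(-110,-90,200)),state()['qpos'])
E
```

```text
(array([259.3, 513.3, 214. ]), 'shift', array([ 199.5, -669.9,  -14. ]), 'turns', [array([ -0. ,   0. , -55.2]), array([ -0. ,  -0. , 124.8])]) [ 6.20518318e+01  1.83104294e+01  8.96386368e+01 -1.04106189e-04
  7.20422113e+01 -1.14615204e+00]
```

Emit:
drive_tool([
  [0, 0, -4, 15, -50, 0, 0],
  [0, 0, -8, 30, -100, 0, 0],
  [0, 0, -13, 45, -150, 0, 0],
  [0, 0, -18, 60, -205, 0, 0],
  [0, 0, -23, 77, -260, 0, 0],
  [0, 0, -28, 95, -315, 0, 0],
  [0, 0, -33, 110, -370, 0, 0],
  [0, 0, -38, 127, -425, 0, 0],
  [0, 0, -42, 143, -480, 0, 0],
  [0, 0, -46, 160, -535, 0, 0],
], grip_force=20)

```text
time_s: 1.95
ee_pos: [419.7, -23.6, 214.4]
ee_rot: [-10.4, 89.9, 6.7]
force: [1.3, 1.3, 1.0]
gripper_width: 0.6
```

Run:
```python
from h import *
p=[555.2,-52.2,np.radians(8)]
print(go(p,(-110,-90,200)),state()['qpos'].round(),state()['gripper_width'])
```

```text
(array([419.7, -23.6, 214.4]), 'shift', array([  39.1, -133. ,  -14.4]), 'turns', [array([-0. ,  0.1, -9.1]), array([-1.000e-01, -0.000e+00,  1.709e+02])]) [ -5.   4. 108.   0.  68. -22.] 0.5770892746816076
```

Emit:
drive_tool([
  [0, 0, -3, 14, -45, 0, 0],
  [0, 0, -6, 27, -90, 0, 0],
  [0, 0, -9, 39, -133, 0, 0],
  [0, 0, -9, 39, -133, 0, 0],
  [0, 0, -9, 39, -133, 0, 0],
])

```text
time_s: 2.58
ee_pos: [458.3, -156.2, 214.2]
ee_rot: [36.0, 89.9, 44.1]
force: [-0.5, 1.0, -0.2]
gripper_width: 0.5
```

Run:
```python
from h import *
p=[555.2,-52.2,np.radians(8)]
s=state();im=grab_frame('wrist')
np.save('s1.npy',np.r_[s['ee_pos'],s['ee_rot']]);cv2.imwrite('pics/w1r.png',im[:,:,::-1])
im=im[:,:,::-1].copy()
pts=dict(bfm=(-75,-190,12),brm=(60,-190,12),w0=(6.5,-190,60),w1=(14.5,-190,60),knob=(-106,-5,80),g1=(-50,-16,92),g2=(-50,6,92),g3=(-26,6,92),g4=(-26,-16,92),bfp=(-75,160,12),stop=(0,150,97))
for n,P in pts.items():
    q=proj('wrist',rw(p,P),s)[0];print(n,q.round(1))
    if abs(q).max()<2000: cv2.circle(im,tuple(map(int,q)),3,(0,255,255),1)
cv2.imwrite('pics/w1.png',im)
```

```text
bfm [357.6 315.4]
brm [487.1 314.4]
w0 [450.8 336.8]
w1 [459.4 336.7]
knob [329.2 123.5]
g1 [406.9 138.8]
g2 [408.2 107.3]
g3 [441.5 107.8]
g4 [439.7 139.3]
bfp [364.9 -68.5]
stop [ 489.1 -109.4]
```

View pics/w1.png

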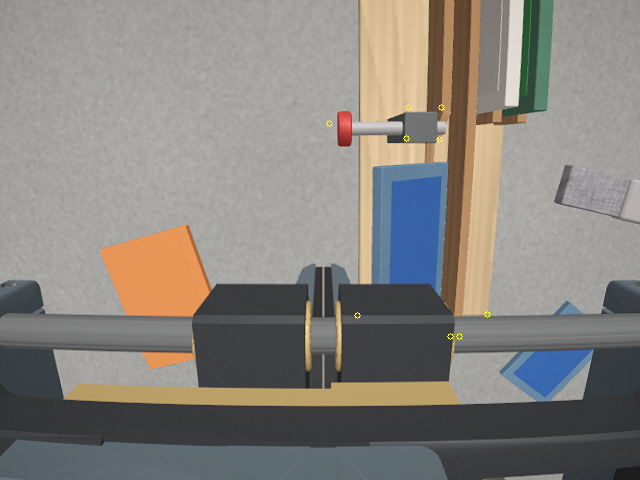

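The wrist view shows the knob at (338,128), guide top about (404–437, 112–142), the base's front edge at column 359, and the tile's upper edge at columns 373–376. The rack is a few mm off the first fit, so I refine it in a zoomed crop.

Run:
```python
import cv2
a=cv2.imread('pics/w1r.png')[0:296,330:560];cv2.imwrite('pics/w1z.png',cv2.resize(a,None,fx=2,fy=2,interpolation=cv2.INTER_CUBIC))
```

```text
(no output)
```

View pics/w1z.png

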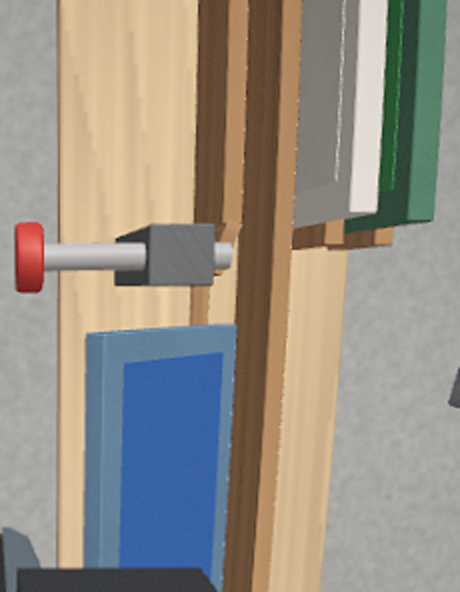

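```bash
cat >> h.py <<'E'
def ray(c,px,z,pose=None):
    "world point on plane z seen at px"
    return least_squares(lambda q:(proj(c,[q[0],q[1],z],pose)-px).ravel(),[500,-80]).x
def pose(f):
    a=np.load(f);return dict(ee_pos=a[:3],ee_rot=a[3:])
E
python3 - <<'E'
from h import *
s=pose('s1.npy')
L=[((359,5),12,-75),((359,140),12,-75),((359,278),12,-75),((502.5,125),12,60),((490.5,296),12,60),
((481,0),60,14.5),((478,110),60,14.5),((469.5,280),60,14.5),((467.5,0),60,6.5),((465,100),60,6.5),((456,280),60,6.5),((444,0),60,-14.5),((453.5,0),60,-6.5)]
G=[((405,112),92,(-50,6)),((437,112),92,(-26,6)),((437,142.5),92,(-26,-16)),((404,142.5),92,(-50,-16))]
W=[ray('wrist',a,z,s) for a,z,_ in L];V=[ray('wrist',a,z,s) for a,z,_ in G]
def inv(p,w): return R.from_euler('z',-p[2]).as_matrix()[:2,:2]@(np.array(w)-p[:2])
def f(p): return np.r_[[inv(p,w)[0]-l[2] for w,l in zip(W,L)],np.ravel([inv(p,v)-g[2] for v,g in zip(V,G)])]
r=least_squares(f,[555,-52,.14],loss='soft_l1');p=r.x
print(p[:2],np.degrees(p[2]),f(p).round(1))
np.save('p.npy',p)
print('knob',inv(p,ray('wrist',(338,128),80,s)),'tile upper edge top corner',inv(p,ray('wrist',(381,167),79,s)),'tip',inv(p,ray('wrist',(446,128),80,s)))
print(go(p,(-110,-105,55)))
print(go(p,(0,-205,70)),go(p,(-125,-5,70)))
E
```

```text
[552.88369798 -54.4923835 ] 9.279800877188281 [ 0.5 -0.2 -0.2 -1.8  0.   0.4  1.3  3.4 -2.2 -1.7 -0.7  0.5 -0.1  0.6
 -0.2 -0.4 -0.4  0.4  0.2  0.2  0.4]
knob [-96.9092849   -4.16420341] tile upper edge top corner [-64.42463078 -33.60499897] tip [-15.74970855  -5.20184984]
(array([ 458.3, -155.8,  214.3]), 'shift', array([   3. ,  -20.1, -159.3]), 'turns', [array([-0. ,  0.1,  1.2]), array([ 1.000e-01,  1.000e-01, -1.788e+02])])
(array([ 458.3, -155.8,  214.3]), 'shift', array([ 127.7, -101. , -144.3]), 'turns', [array([-0. ,  0.1,  1.2]), array([ 1.000e-01,  1.000e-01, -1.788e+02])]) (array([ 458.3, -155.8,  214.3]), 'shift', array([ -27.9,   76.2, -144.3]), 'turns', [array([-0. ,  0.1,  1.2]), array([ 1.000e-01,  1.000e-01, -1.788e+02])])
```

Emit:
drive_tool([
  [0, 0, 1.2, 3, -20, -40, 0],
  [0, 0, 1.2, 3, -20, -80, 0],
  [0, 0, 1.2, 3, -20, -120, 0],
  [0, 0, 1.2, 3, -20, -164, 0],
  [0, 0, 1.2, 3, -20, -164, 0],
  [0, 0, 1.2, 10, -19, -164, 0],
  [0, 0, 1.2, 17, -18, -164, 0],
  [0, 0, 1.2, 22, -17, -164, 0],
  [0, 0, 1.2, 22, -17, -164, 0],
])

```text
time_s: 3.75
ee_pos: [481.1, -172.9, 51.0]
ee_rot: [-9.8, 89.9, -0.5]
force: [0.5, 0.3, -0.1]
gripper_width: 0.8
```

Emit:
drive_tool([
  [0, 0, 0, 5, 0.8, 0, 0],
  [0, 0, 0, 10, 1.6, 0, 0],
  [0, 0, 0, 15, 2.4, 0, 0],
  [0, 0, 0, 20, 3.2, 0, 0],
  [0, 0, 0, 25, 4, 0, 0],
  [0, 0, 0, 30, 4.9, 0, 0],
  [0, 0, 0, 35, 5.7, 0, 0],
  [0, 0, 0, 40, 6.5, 0, 0],
  [0, 0, 0, 45, 7.3, 0, 0],
  [0, 0, 0, 45, 7.3, 0, 0],
])

```text
time_s: 5.0
ee_pos: [491.1, -170.6, 52.7]
ee_rot: [174.6, 85.9, -175.5]
force: [-82.5, -32.0, 71.3]
gripper_width: 0.1
```

The force (−82, −32, +71 N) lies along the tile's plane, so rubber friction at the edge is jamming it. I'll back off and follow the arc of the edge instead.

Emit:
drive_tool([
  [0, 0, 0, -6, -1, 0, 0],
  [0, 0, 0, -14, -2, 0, 0],
  [0, 0, 0, -20, -4, 0, 0],
  [0, 0, 0, -20, -4, 0, 0],
])

```text
time_s: 5.5
ee_pos: [471.9, -174.4, 52.4]
ee_rot: [174.6, 86.0, -175.5]
force: [0.7, -0.2, 0.1]
gripper_width: 0.2
```

Run:
```python
from h import *
p=np.load('p.npy');print(state()['force'],state()['gripper_width'],go(p,(-95,-104,40)))
im=grab_frame('wrist')
print([(d['location'],d['p']) for d in place_of('wrist','tile')])
im2=grab_frame('top')[200:300,260:420]
cv2.imwrite('pics/j.png',np.hstack([cv2.resize(im2,(640,400)),np.zeros((400,1,3),np.uint8)])[:,:,::-1])
cv2.imwrite('pics/jw.png',im[:,:,::-1])
```

```text
[ 0.66735423 -0.24685555  0.08375903] 0.22990640243042382 (array([ 471.9, -174.4,   52.4]), 'shift', array([  4. ,   2. , -12.4]), 'turns', [array([ 0.3, -4. , -0.7]), array([  6.3,   0.5, 179.2])])
[([0.8019, 0.574], 0.79)]
```

View pics/jw.png

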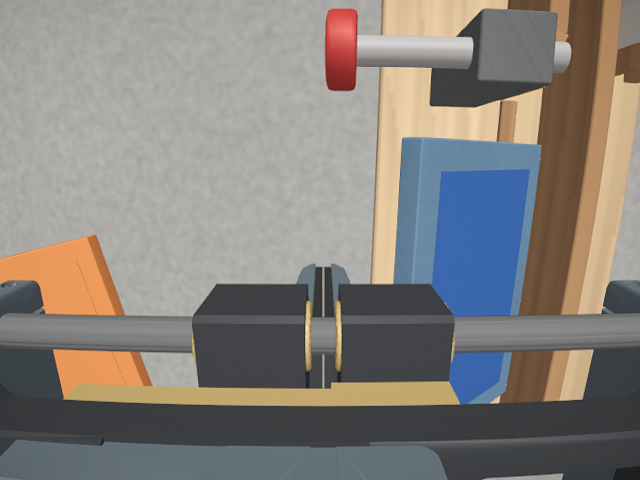

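Emit:
drive_tool([
  [0.3, -4, -0.7, 0, 2, -8, 0],
  [0.3, -4, -0.7, 4, 2, -12.4, 0],
  [0.3, -4, -0.7, 4, 2, -12.4, 0],
])

```text
time_s: 6.02
ee_pos: [476.9, -172.4, 39.8]
ee_rot: [-178.7, 90.0, -169.4]
force: [0.4, 0.5, -0.1]
gripper_width: 0.7
```

Emit:
drive_tool([
  [0, 0, 0, 4, 0.6, 0, 0],
  [0, 0, 0, 8, 1.3, 1, 0],
  [0, 0, 0, 12, 2, 4.6, 0],
  [0, 0, 0, 17, 2.8, 8.8, 0],
  [0, 0, 0, 22, 3.6, 12.6, 0],
  [0, 0, 0, 27.5, 4.5, 16, 0],
  [0, 0, 0, 27.5, 4.5, 16, 0],
])

```text
time_s: 6.9
ee_pos: [504.6, -168.0, 56.6]
ee_rot: [-94.9, 90.0, -85.6]
force: [-3.3, -1.3, 2.1]
gripper_width: 0.5
```

Emit:
drive_tool([
  [0, 0, 0, 5.6, 0.9, 3, 0],
  [0, 0, 0, 11.5, 1.9, 5.8, 0],
  [0, 0, 0, 17.5, 2.9, 8.2, 0],
  [0, 0, 0, 23.8, 3.9, 10, 0],
  [0, 0, 0, 30, 4.9, 11.5, 0],
  [0, 0, 0, 36.6, 6, 12.5, 0],
  [0, 0, 0, 41, 6.7, 13, 0],
  [0, 0, 0, 45, 7.3, 13, 0],
  [0, 0, 0, 47.5, 7.7, 13, 0],
  [0, 0, 0, 47.5, 7.7, 13, 0],
])

```text
time_s: 8.15
ee_pos: [552.3, -160.3, 69.5]
ee_rot: [-96.6, 90.0, -87.3]
force: [0.8, 0.2, -0.4]
gripper_width: 0.4
```

Run:
```python
from h import *
p=np.load('p.npy');print(state()['force'],go(p,(-17,-104,70)))
a=grab_frame('scene')[210:310,225:385];b=grab_frame('wrist')[:,:,::-1]
cv2.imwrite('pics/u.png',np.vstack([cv2.resize(a,(480,300))[:,:,::-1],cv2.resize(b[:400],(480,300))]))
```

```text
[ 0.82655804  0.16967459 -0.43071632] (array([ 552.3, -160.3,   69.5]), 'shift', array([0.6, 0.4, 0.5]), 'turns', [array([ 0.,  0., -0.]), array([ -0.,   0., 180.])])
```

View pics/u.png

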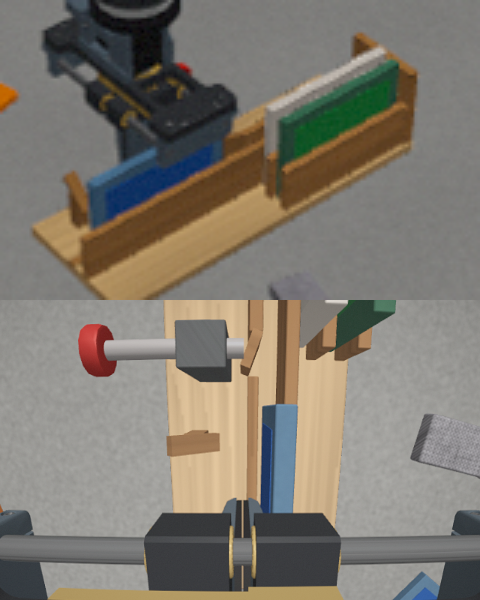

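Upright: the tile stands against the back wall (wrist crop, top edge at column 285). Next I go round to its −y end.

Emit:
drive_tool([
  [0, 0, 0, -10, -1.6, 0, 0],
  [0, 0, 0, -28, -4.5, 0, 0],
  [0, 0, 0, -28, -4.5, 30, 0],
  [0, 0, 0, -28, -4.5, 65, 0],
  [0, 0, 0, -8, -35, 65, 0],
  [0, 0, 0, 15, -68, 65, 0],
  [0, 0, 0, 36, -100, 65, 0],
  [0, 0, 0, 36, -100, 65, 0],
])

```text
time_s: 9.25
ee_pos: [588.2, -262.3, 134.0]
ee_rot: [-107.7, 90.0, -98.5]
force: [-0.1, 0.3, 0.6]
gripper_width: 0.5
```

Run:
```python
from h import *
p=np.load('p.npy');s=state();print(s['force'],go(p,(2,-205,65)))
np.save('s2.npy',np.r_[s['ee_pos'],s['ee_rot']])
a=grab_frame('wrist')[:,:,::-1].copy()
for P in [(-5+1.5,-34,107),(5+1.5,-34,107),(-3.5,-174,107),(6.5,-174,107),(14.5,-100,60),(6.5,-100,60),(-26,6,92),(-50,-16,92)]:
    q=proj('wrist',rw(p,P),s)[0];cv2.circle(a,tuple(map(int,q.round())),3,(0,255,255),1)
cv2.imwrite('pics/v.png',a)
```

```text
[-0.1492462   0.332221    0.61426295] (array([ 588.2, -262.3,  134. ]), 'shift', array([ -0.3,   5.9, -69. ]), 'turns', [array([ 0. , -0. ,  0.1]), array([-0.000e+00, -1.000e-01, -1.799e+02])])
```

View pics/v.png

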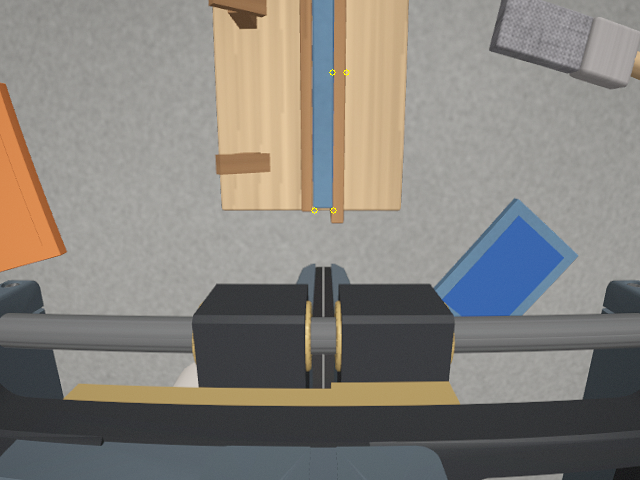

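The tile's top edge matches the prediction, so the pose is confirmed. I descend and push along +y.

Emit:
drive_tool([
  [0, 0, 0, 0, 0, -35, 0],
  [0, 0, 0, 0, 0, -68, 0],
  [0, 0, 0, 0, 0, -68, 0],
  [0, 0, 0, -1.3, 8, -68, 0],
  [0, 0, 0, -2.6, 16, -68, 0],
  [0, 0, 0, -3.4, 21, -68, 0],
  [0, 0, 0, -4.2, 26, -68, 0],
  [0, 0, 0, -5, 31, -68, 0],
  [0, 0, 0, -5.9, 36, -68, 0],
  [0, 0, 0, -6.7, 41, -68, 0],
])

```text
time_s: 10.55
ee_pos: [580.5, -219.6, 65.9]
ee_rot: [158.4, 89.9, 167.6]
force: [1.0, -2.6, 1.8]
gripper_width: 0.7
```

Emit:
drive_tool([
  [0, 0, 0, -0.8, 5, 0, 0],
  [0, 0, 0, -1.6, 10, 0, 0],
  [0, 0, 0, -2.4, 15, 0, 0],
  [0, 0, 0, -3.3, 20, 0, 0],
  [0, 0, 0, -4.1, 25, 0, 0],
  [0, 0, 0, -4.9, 30, 0, 0],
  [0, 0, 0, -5.7, 35, 0, 0],
  [0, 0, 0, -6.5, 40, 0, 0],
  [0, 0, 0, -7.3, 45, 0, 0],
  [0, 0, 0, -8.2, 50, 0, 0],
])

```text
time_s: 11.8
ee_pos: [572.2, -169.3, 65.9]
ee_rot: [157.9, 89.9, 167.1]
force: [0.2, -3.4, 2.1]
gripper_width: 0.5
```

Run:
```python
from h import *
p=np.load('p.npy');s=state();print(s['force'],go(p,(2,-6,65)))
np.save('s3.npy',np.r_[s['ee_pos'],s['ee_rot']])
cv2.imwrite('pics/y.png',grab_frame('wrist')[:,:,::-1])
```

```text
[ 0.16428447 -3.42573578  2.11653686] (array([ 572.2, -169.3,   65.9]), 'shift', array([-16.4, 109.2,  -0.9]), 'turns', [array([-0. , -0.1,  0.1]), array([-1.000e-01,  0.000e+00, -1.799e+02])])
```

View pics/y.png

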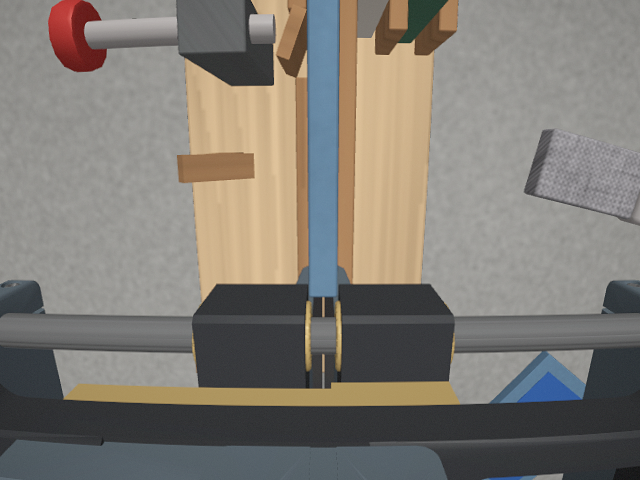

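The tile is upright and entering the slot mouth (columns 308–338). The bolt tip at column 275 clears the fingers.

Emit:
drive_tool([
  [0, 0, 0, -1.1, 7, 0, 0],
  [0, 0, 0, -2.3, 14, 0, 0],
  [0, 0, 0, -3.4, 21, 0, 0],
  [0, 0, 0, -4.6, 28, 0, 0],
  [0, 0, 0, -5.7, 35, 0, 0],
  [0, 0, 0, -6.9, 42, 0, 0],
  [0, 0, 0, -8, 49, 0, 0],
  [0, 0, 0, -9.2, 56, 0, 0],
  [0, 0, 0, -10.3, 63, 0, 0],
  [0, 0, 0, -11.4, 70, 0, 0],
])

```text
time_s: 13.1
ee_pos: [560.4, -98.1, 65.8]
ee_rot: [143.4, 89.9, 152.6]
force: [-0.0, -2.8, 1.1]
gripper_width: 0.3
```

Emit:
drive_tool([
  [0, 0, 0, -0.8, 5, 0, 0],
  [0, 0, 0, -1.6, 10, 0, 0],
  [0, 0, 0, -2.4, 15, 0, 0],
  [0, 0, 0, -3.3, 20, 0, 0],
  [0, 0, 0, -4.1, 25, 0, 0],
  [0, 0, 0, -4.7, 29, 0, 0],
  [0, 0, 0, -5.2, 32, 0, 0],
  [0, 0, 0, -5.2, 32, 0, 0],
])

```text
time_s: 14.1
ee_pos: [555.0, -65.6, 65.7]
ee_rot: [135.6, 89.8, 144.8]
force: [0.8, -0.7, 0.2]
gripper_width: 0.3
```

Emit:
drive_tool([
  [0, 0, 0, -0.3, 2, 0, 0],
  [0, 0, 0, -0.6, 4, 0, 0],
  [0, 0, 0, -0.8, 5, 0, 0],
  [0, 0, 0, -0.8, 5, 0, 0],
])

```text
time_s: 14.6
ee_pos: [554.4, -61.5, 65.7]
ee_rot: [167.9, 89.9, 177.2]
force: [1.1, -5.6, -0.1]
gripper_width: -0.1
```

Emit:
drive_tool([
  [0, 0, 0, -0.2, 1, 0, 0],
  [0, 0, 0, -0.3, 2, 0, 0],
  [0, 0, 0, -0.3, 2, 0, 0],
])

```text
time_s: 14.98
ee_pos: [554.8, -61.5, 65.9]
ee_rot: [-110.0, 89.8, -100.7]
force: [0.7, -9.0, 0.6]
gripper_width: 0.3
```

Run:
```python
from h import *
p=np.load('p.npy');s=state();print(s['force'],go(p,(2,-6,65)))
np.save('s4.npy',np.r_[s['ee_pos'],s['ee_rot']])
a=grab_frame('wrist')[:,:,::-1].copy();cv2.imwrite('pics/zr.png',a)
for P in [(-5,10,107),(5,10,107),(-3.5,150,107),(6.5,150,107),(16,10,107)]:
    q=proj('wrist',rw(p,P),s)[0];print(q);cv2.circle(a,tuple(map(int,q.round())),3,(0,255,255),1)
cv2.imwrite('pics/z.png',a)
```

```text
[ 0.71725666 -8.952156    0.55072433] (array([554.8, -61.5,  65.9]), 'shift', array([ 1.1,  1.4, -0.9]), 'turns', [array([ 0.2, -0. , -0. ]), array([1.0e-01, 3.0e-01, 1.8e+02])])
[306.912584   298.22470546]
[335.40056267 298.25611876]
[ 309.04868218 -153.95931375]
[ 343.21212034 -153.91462955]
[366.70329234 298.23671073]
```

View pics/z.png

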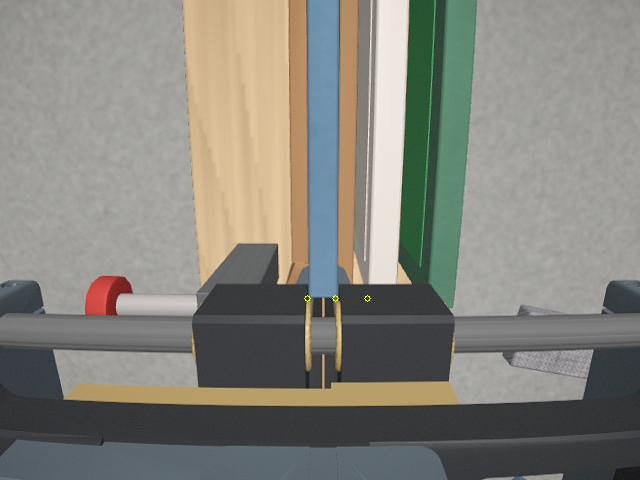

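The tile is home: its end is at row 298, exactly as predicted, and the force rises with no motion. Now the bolt.

Emit:
drive_tool([
  [0, 0, 0, 2, -12, 0, 0],
  [0, 0, 0, 5, -30, 0, 0],
  [0, 0, 0, 5, -30, 35, 0],
  [0, 0, 0, 5, -30, 75, 0],
  [0, 0, 0, -35, -28, 75, 0],
  [0, 0, 0, -80, -22, 75, 0],
  [0, 0, 0, -125, -18, 75, 0],
  [0, 0, 0, -125, -18, 40, 0],
  [0, 0, 0, -125, -18, 4, 0],
  [0, 0, 0, -125, -18, 4, 0],
])

```text
time_s: 16.27
ee_pos: [427.7, -79.5, 68.2]
ee_rot: [-174.1, 89.6, -164.9]
force: [-0.6, -0.5, 0.6]
gripper_width: 0.1
```

Run:
```python
from h import *
p=np.load('p.npy');s=state();print(s['force'],go(p,(-79.5,-5,70)))
```

```text
[-0.63457333 -0.51940069  0.55028449] (array([427.7, -79.5,  68.2]), 'shift', array([47.6,  7.2,  1.8]), 'turns', [array([ 0.1, -0.4,  0. ]), array([  -0.6,   -0.2, -180. ])])
```

Emit:
drive_tool([
  [0, 0, 0, 6, 1, 0, 0],
  [0, 0, 0, 12, 1.9, 0, 0],
  [0, 0, 0, 18, 2.8, 0, 0],
  [0, 0, 0, 24, 3.7, 0, 0],
  [0, 0, 0, 29, 4.6, 0, 0],
  [0, 0, 0, 34, 5.4, 0, 0],
  [0, 0, 0, 39, 6.2, 0, 0],
  [0, 0, 0, 43, 6.8, 0, 0],
  [0, 0, 0, 45, 7.1, 0, 0],
  [0, 0, 0, 45, 7.1, 0, 0],
])

```text
time_s: 17.52
ee_pos: [473.0, -72.3, 68.1]
ee_rot: [-173.6, 89.6, -164.3]
force: [0.8, 0.4, 0.5]
gripper_width: 0.7
```

Emit:
drive_tool([
  [0, 0, 0, 1.5, 0.2, 0, 0],
  [0, 0, 0, 3, 0.5, 0, 0],
  [0, 0, 0, 3, 0.5, 0, 0],
])

```text
time_s: 17.9
ee_pos: [476.1, -71.7, 68.1]
ee_rot: [-174.0, 89.7, -164.7]
force: [-1.5, 0.2, -0.4]
gripper_width: 0.1
```

Emit:
drive_tool([
  [0, 0, 0, 1, 0.2, 0, 0],
  [0, 0, 0, 2, 0.3, 0, 0],
  [0, 0, 0, 2, 0.3, 0, 0],
])

```text
time_s: 18.27
ee_pos: [478.0, -71.4, 68.1]
ee_rot: [-174.4, 89.6, -165.1]
force: [-3.1, 0.2, 0.9]
gripper_width: 0.8
```

Emit:
drive_tool([
  [0, 0, 0, 1, 0.2, 0, 0],
  [0, 0, 0, 2, 0.3, 0, 0],
  [0, 0, 0, 2, 0.3, 0, 0],
])

```text
time_s: 18.65
ee_pos: [478.1, -71.4, 68.0]
ee_rot: [-178.3, 89.4, -169.1]
force: [-6.2, -3.0, 3.8]
gripper_width: 0.5
```

Emit:
drive_tool([
  [0, 0, 0, 1, 0.2, 0, 0],
  [0, 0, 0, 2, 0.3, 0, 0],
  [0, 0, 0, 2, 0.3, 0, 0],
])

```text
time_s: 19.02
ee_pos: [478.0, -71.4, 68.0]
ee_rot: [-179.7, 89.1, -170.4]
force: [-8.3, -2.6, 6.1]
gripper_width: 0.4
```

The bolt has met its stop: no more motion, force rising, and the TCP within 3 mm of the predicted end. I back off, rise and check.

Emit:
drive_tool([
  [0, 0, 0, -10, -2, 0, 0],
  [0, 0, 0, -40, -6, 0, 0],
  [0, 0, 0, -40, -6, 40, 0],
  [0, 0, 0, -40, -30, 90, 0],
  [0, 0, 0, -40, -50, 120, 0],
  [0, 0, 0, -40, -50, 120, 0],
  [0, 0, 0, -40, -50, 120, 0],
])

```text
time_s: 19.9
ee_pos: [437.4, -120.8, 187.0]
ee_rot: [176.2, 89.1, -174.5]
force: [-0.6, -0.1, 0.6]
gripper_width: 0.6
```

Run:
```python
from h import *
p=np.load('p.npy');s=state();print(s['force'])
a=grab_frame('wrist')[:,:,::-1].copy()
for P in [(-3.5,10,107),(6.5,10,107),(-66,-5,80),(14,-5,85)]:
    q=proj('wrist',rw(p,P),s)[0];print(q.round());cv2.circle(a,tuple(map(int,q.round())),3,(0,255,255),1)
b=cv2.resize(grab_frame('scene')[190:310,225:385,::-1],(480,360))
cv2.imwrite('pics/f.png',np.vstack([a[:240,80:560],b]))
```

```text
[-0.56821126 -0.12911196  0.62673813]
[517. 167.]
[532. 167.]
[410. 185.]
[525. 187.]
```

View pics/f.png

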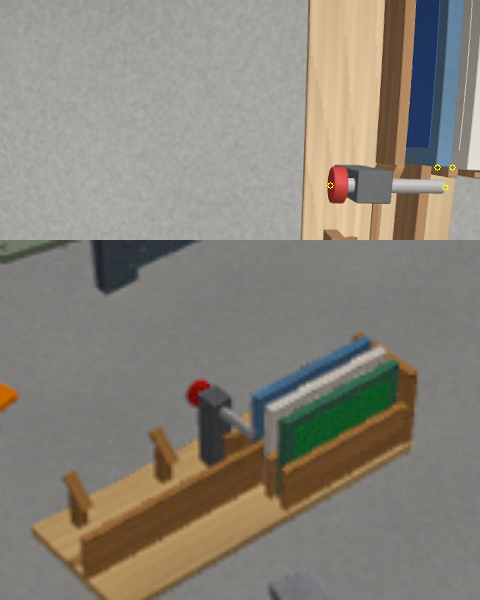

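The last picture shows the tile home and upright (end at row 166, predicted 167), the knob on the predicted full-in mark and the bolt across the mouth.

```bash
python3 -c "
from workcell import *
print(env.job_done())"
```

```text
the job is handed in; nothing more can be done
None
```

The job is handed in: the blue tile is upright in the front slot against the end stop, and the bolt is pushed in to its stop. No verdict was reported.

**What I did:** I tipped the tile upright by following the arc of its upper edge and slid it along the gutter into the slot. I then pushed the knob in, at about 20 s of the 64 s allowed.

**Last checks:**
- **Tile:** its near end was at row 166 in the wrist picture, against 167 predicted for home. At the stop the force rose to 9 N with no further motion.
- **Bolt:** the knob sat on the predicted full-in mark, and the force rose to about 8 N with no further motion. It stands across the slot mouth.
- **Other things:** the white and green tiles look unmoved. I did not check the candlesticks, mug, jar and brush one by one, but the arm never came near them.
- **Robot:** it was clear of everything, with a force reading of about 0.

**What went wrong or disagreed:**
- My first straight push jammed on the tile's edge, with about 110 N at the wrist when it ended, close to the 120 N limit. I only have readings at the end of each move, so the peak could have been higher. I backed off and used the arc instead.
- The bolt seemed to start about 9 mm in rather than fully drawn back. It did not get in the way.

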